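# Hold a small accumulator down in the sprung cradle of the charge-check stand

## Robot

A 7-joint arm with a two-finger parallel gripper is mounted at the origin on the work surface. World frame = base frame: x ahead of the robot, y to its left, z up, the work surface at z = 0. Lengths are in m, angles in rad, forces in N, time in s.
With the tool pointing down it reaches from about 0.4 to 0.85 m from the base axis. Payload 6.9 kg.
Tool frame: the origin (TCP) lies between the finger pads, 19 mm behind the fingertips; this is the grasp point; z points along the fingers, y is the line along which they close (so a half turn about z gives the same grasp; the last joint's range is limited). The gripper opens to 85 mm and grips with 20 to 120 N. Pads are 22 mm wide; open, the fingers measure 114 mm over their backs; the gripper's body (76 mm by 85 mm) begins 54 mm behind the grasp point. The pads swing forward as they close: fully open they stand 13 mm farther back than shut.
Start: joints at [1.294, 0.507, -0.238, 1.5, 0.126, 1.149, -0.155], TCP at [0.233, -0.58, 0.25] pointing down, gripper open.
Joint ranges: [-3.08, 3.08], [-0.24, 2.05], [-1.43, 1.35], [0, 2.5], [-1.52, 4.66], [0.17, 1.96], [-2.89, 2.89]. Speed limits (rad/s): [2.39, 2.39, 3.14, 3.14, 3.14, 3.14, 3.14].

## Interface

Orientations are given as a unit quaternion [w, x, y, z].
In Python, from cell import arm gives the robot as it stands.
- The arm moves only by the tool shift_gripper, called as name(argument=value, ...) on one line, values as JSON. Schema: {"type":"object","properties":{"steps":{"type":"string"},"only":{"type":"string"},"quiet":{"type":"boolean"},"lines":{"type":"string"}},"required":["steps"],"additionalProperties":false}. steps is a string of 1 to 12 rows, parted by semicolons, with the numbers parted by commas; each row has 7 numbers: the opening from 0.0 (shut) to 1.0 (fully open), then dx, dy, dz in shares of 1 m (1.0 is 1 m), then a rotation vector rx, ry, rz in fractions of the full range, 1 being 4 rad; each row is the pose to reach, as a shift and turn from the pose commanded when the call began, along the tool's axes at that moment; what a row does not reach only later rows make up. A row lasts 1/8 s, in which the tool goes at most 0.0625 m and 0.188 rad, less where a joint would pass 70% of its speed; a pose out of reach is approached as far as the arm can. The fingers move at their own pace and stop on an object; the grip force is fixed at half the most. Time passes only in rows, so rows that do not move let the fingers close. The tool returns the time, the measured TCP pose, the force, the opening and the grip force at its end. only (a regular expression) keeps the lines of the reply that match it, lines (a string "A,B") keeps lines A to B, and quiet returns only ok. Shift and turn numbers lie between -1 and 1, and a call with a number outside is refused. Input that does not fit is refused with a message, and nothing moves.
- arm.observe(): the state, without advancing time (a new reading comes with each control period).
- arm.read_camera(name): name is "side" or "top" or "wrist"; returns a dict with "img" (480x640x3 uint8, blue, green, red), "fx", "fy", "cx", "cy" (pixels), "R" (3x3) and "t" (3): a world point X has camera coordinates R X + t. Camera axes: x right, y down, z forward; pixel columns grow to the right and rows downward; lengths in m; the calibration is good to about 2 mm. A picture is of the moment at which its call begins. There is no depth.
- arm.job_done(): hands the job in; it is judged then, once.
The state is a dict: "time_s": time; "joints": joint angles; "dq": joint speeds; "tau": joint torques, N m; "position": TCP position; "eef_rot": TCP orientation; "force": force on the tool from outside, world axes, zero at the start; "wrist_torque": the same for the moment, N m; "width": opening from 0.0 (shut) to 1.0 (fully open); "grip_force": force on a finger pad.
Only numpy, scipy, OpenCV 4.12 (cv2) and the standard library are available. Lean on these libraries where they do the work, as an engineer would, in place of code of your own. Each camera call takes 0.05 s, during which the arm holds its last target. There are 200 camera calls.

## Task

On the parts-store bench, first turn the knob of the charge-check stand until its pointer stands at the raised index tab. Then take the smaller of the two round accumulators, set it upright, round end down, in the sprung ring cradle, press it down until the ring is at its stop, and finish while still holding it pressed down there: do not let go. Leave the larger accumulator, the carton and the filter where they are.

Things in the scene. Friction and masses are not known exactly. Their poses are not given: they have to be found in the camera images.
- stand: Charge-check stand, fixed: grey plate 150 x 290 mm (x, y), 20 mm thick. Origin: centre of its underside, z up. On it, in its frame (heights above the bench): at (0, 90) a barrel, 86 mm outside, 76 mm inside diameter, rim 55 mm high, round the sprung ring; at (35, 5) a flat round gauge, 60 mm wide, top 47 mm high; at (0, -85) the black knob on a 96 mm disc, top 26 mm high.
- knob (a joint): Angle of the knob in rad, range 0 to 2.6, growing clockwise seen from above; at 0 the pointer points along the stand's -x. The pointer stands at the index tab at 1.3. It starts between 0 and 0.6 and stays where it is left (light friction, about 0.04 N m).
- knob_grip (a point): On the knob's axis, 57 mm above the bench, the height for the TCP to pinch the knob from above. The knob has an upright grip bar 46 mm long, 14 mm thick, from 34 to 64 mm above the bench, its length along the line from this point to the pointer; below it a disc of 48 mm diameter, top 34 mm above the bench.
- knob_pointer (a point): Tip of the knob's small pointer nose, 35 mm from the knob's axis, 33 mm above the bench; turns with the knob.
- index_mark (a point): Inner end of the raised steel index tab (12 x 7 x 8 mm, the only raised one; the thin flat lines are just graduations) on the knob's housing disc, 35 mm from the knob's axis, 33 mm above the bench.
- ring (a joint): How far the sprung ring is pressed down, in m: 0 free (up), 0.020 at its stop, where its top is flush with the barrel's rim. The spring pushes back with 6 N at the start of the travel, rising to 13 N at the stop, so the accumulator's weight alone does not move it.
- ring_seat (a point): Centre of the top face of the sprung steel ring cradle (68 mm outside, 48 mm inside diameter), moves with it: 75 mm above the bench when free, 55 mm when fully down. The smaller accumulator's round end seats centred in it with its bottom 11 mm below this point.
- accumulator: The smaller accumulator, 0.3 to 0.5 kg: grey ball of 64 mm diameter, neck above it. Origin: bottom of the ball; z up the neck. Above it: neck 26 mm wide to 72 mm, plain steel collar 32 mm wide from 72 to 102 mm (grip this, TCP at 92 mm), brass plug 16 mm wide to 110 mm. It starts upright in a black rubber ring (72 mm wide, 14 mm high), its bottom 3 mm above the bench.
- big_accumulator: The larger accumulator, leave alone: the same shape, ball of 86 mm diameter, 132 mm high, origin at the bottom of the ball; it stands in a second rubber ring of the same kind. The two may stand either way round.
- carton: Plain cardboard carton 70 x 120 x 55 mm, origin under its centre; leave alone.
- filter: White filter cartridge with a dark end cap, upright cylinder of 76 mm diameter, 95 mm high, origin under its centre; leave alone.

How it is judged:
By the outcome, as a careful person would: the job done as asked, in the order asked, and still so for the second after the job is handed in, while the arm keeps its last pose, push and grip.
It also fails if it takes over 51 s, if anything falls off the work surface, if the arm or the gripper's body presses on something with over 40 N, if the wrist force passes 120 N, or if a joint passes its speed limit or range.

## Working session

There is one attempt and no reset: what is moved stays moved. The work goes in short steps, Python scripts to look and compute and a tool call to move; the robot and the scene stay as the last step left them, time stands still between calls to the robot, and variables do not carry over. Pictures are saved under pics/ and viewed, at most 10 in all, crops included, and the job is handed in when it is done.

```bash
ls; mkdir -p pics
```

Run:
```python
from cell import arm
import cv2,pickle
d={}
for n in("top","side"):
    d[n]=arm.read_camera(n); cv2.imwrite(f"pics/{n}0.png",d[n]["img"])
    print(n,d[n]["fx"],d[n]["cx"],d[n]["cy"],d[n]["R"],d[n]["t"])
pickle.dump(d,open("c0.pkl","wb"))
s=arm.observe();print(s["time_s"],s["position"],s["eef_rot"])
```

```text
cell.py
pics
top 474.7623901595221 317.8081915038816 237.42803082669045 [[-0.02285658 -0.99910848 -0.03549387]
 [-0.99214756  0.02703557 -0.12211595]
 [ 0.12296667  0.032424   -0.99188098]] [0.05515139 0.63329498 0.94608391]
side 474.5560269967643 316.68610958818164 247.19400470794557 [[ 0.87281903 -0.48782468  0.0146293 ]
 [-0.23437333 -0.44525815 -0.8641842 ]
 [ 0.4280842   0.75084769 -0.50296288]] [-0.55583379  0.22375984  0.51309065]
0.1 [ 0.23264028 -0.57962535  0.24919652] [-8.04071831e-04  9.81833404e-01  1.89743226e-01 -1.66537175e-04]
```

View pics/top0.png

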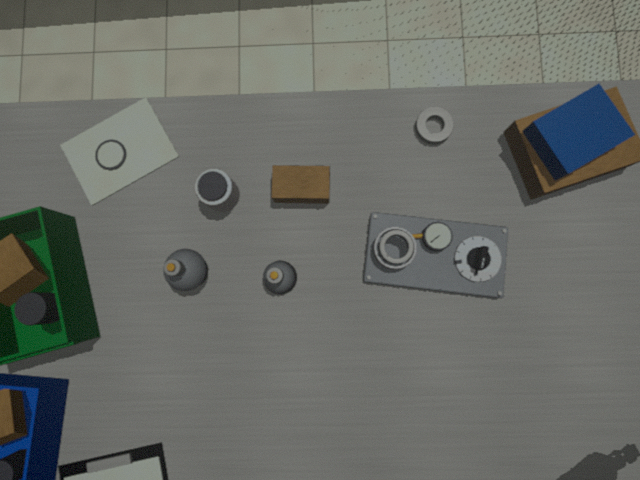

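View pics/side0.png

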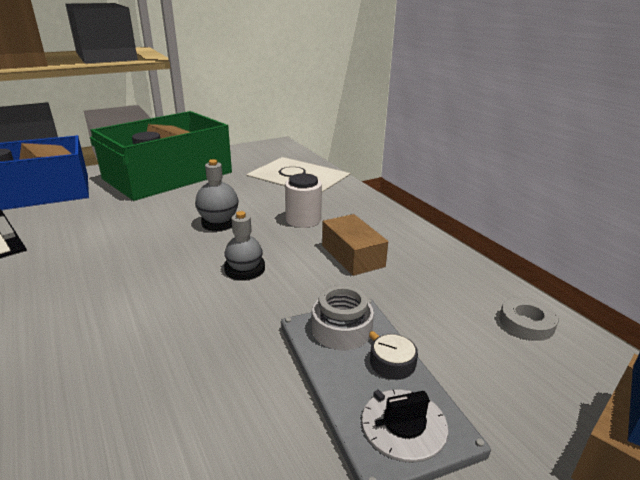

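The top view shows the small accumulator at about (280,277) with its plug at (273,273), the large one at (186,270), the barrel and ring at (396,247), the gauge at (438,236) and the knob at (478,258). The side view shows the same layout, with the knob at (407,415) and a dark nose and tab near (378,395) and (378,422). I'll zoom in on the knob and measure.

Create h.py:
```python
import numpy as np,cv2
def ray(c,u,v,z):
    d=c["R"].T@np.array([(u-c["cx"])/c["fx"],(v-c["cy"])/c["fy"],1]); o=-c["R"].T@c["t"]
    return o+d*(z-o[2])/d[2]
def proj(c,X):
    p=c["R"]@np.asarray(X)+c["t"]; return np.array([c["fx"]*p[0]/p[2]+c["cx"],c["fy"]*p[1]/p[2]+c["cy"]])
def blobs(c,m,box,amin=20):
    u0,v0,u1,v1=box; k=np.zeros(m.shape,np.uint8); k[v0:v1,u0:u1]=m[v0:v1,u0:u1]
    cs,_=cv2.findContours(k*255,cv2.RETR_EXTERNAL,cv2.CHAIN_APPROX_NONE)
    return sorted([q for q in cs if cv2.contourArea(q)>=amin],key=lambda q:-cv2.contourArea(q))
```

Run:
```python
import pickle,cv2,numpy as np
from h import *
d=pickle.load(open("c0.pkl","rb"))
t,s=d["top"]["img"],d["side"]["img"]
a=cv2.resize(t[215:295,350:510][:, :],None,fx=5,fy=5,interpolation=cv2.INTER_CUBIC)[:, :]
a=cv2.resize(t[230:286,450:506],(400,400),interpolation=cv2.INTER_CUBIC)
b=cv2.resize(s[375:465,355:455],(400,400*90//100),interpolation=cv2.INTER_CUBIC)
b=cv2.copyMakeBorder(b,0,40,0,0,cv2.BORDER_CONSTANT)
cv2.imwrite("pics/k.png",np.hstack([a,b]))
def white(im,th): 
    return (im.min(2)>th).astype(np.uint8)
for n,box,z in(("top",(450,230,506,290),.026),("top",(420,218,455,255),.047),("side",(355,375,455,465),.026),("side",(365,330,422,365),.047)):
    c=d[n]; m=white(c["img"],125)
    q=blobs(c,m,box)[0]; e=cv2.fitEllipse(cv2.convexHull(q)); print(n,e,ray(c,*e[0],z))
hsv=cv2.cvtColor(t,cv2.COLOR_BGR2HSV); 
for n,box,z in(("top",(260,260,290,290),.113),("side",(230,205,255,225),.113)):
    c=d[n];h=cv2.cvtColor(c["img"],cv2.COLOR_BGR2HSV);m=((h[...,1]>110)&(h[...,0]<30)).astype(np.uint8)
    q=blobs(c,m,box,5)[0];M=cv2.moments(q);u,v=M["m10"]/M["m00"],M["m01"]/M["m00"];print(n,"plug",u,v,ray(c,u,v,z),ray(c,u,v,.109))
# ball silhouette top
```

```text
top ((477.9393615722656, 258.2929992675781), (43.61942672729492, 45.6796760559082), 131.34613037109375) [ 0.58365598 -0.2908015   0.026     ]
top ((437.9051208496094, 235.38233947753906), (23.54875946044922, 24.388835906982422), 128.4762420654297) [ 0.63110711 -0.20659338  0.047     ]
side ((404.4207458496094, 423.0624694824219), (69.4600601196289, 90.34379577636719), 115.87447357177734) [ 0.58351067 -0.29486847  0.026     ]
side ((400.2095031738281, 342.69744873046875), (40.82408905029297, 60.109107971191406), 99.89298248291016) [ 0.6449909  -0.20472917  0.047     ]
top plug 273.59090909090907 275.030303030303 [0.55540172 0.12296295 0.113     ] [0.55558811 0.12347432 0.109     ]
side plug 240.3125 214.1125 [0.55461953 0.11319387 0.113     ] [0.55735124 0.12092647 0.109     ]
```

View pics/k.png

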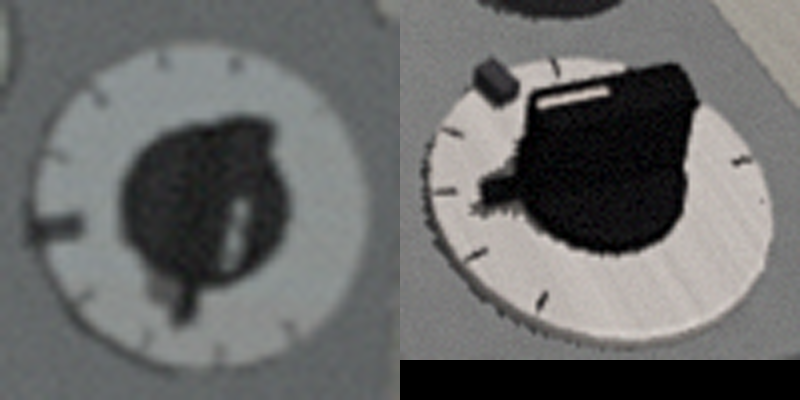

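The zoom shows the index tab's inner end at about (461.5,261.7) in the top view and the pointer nose tip at about (475.5,275). I'll now work out the stand yaw, ring position and knob angle.

Run:
```python
import pickle,cv2,numpy as np
from h import *
d=pickle.load(open("c0.pkl","rb"));c=d["top"];s=d["side"]
k=np.array([.5837,-.2908]);
for n,u,v in(("ptr",475.5,275.1),("idx",461.5,261.7)):
    p=ray(c,u,v,.033)[:2]-k; print(n,p,np.linalg.norm(p),np.arctan2(p[1],-p[0]))
for u,v in((378,395),(378,422)): print(ray(s,u,v,.033)) 
# plate corners: edges
g=c["img"].astype(int); print(g[225,480],g[290,440],g[320,440],g[205,440])
h=cv2.cvtColor(c["img"],cv2.COLOR_BGR2HSV); print(h[225,480],h[320,440],h[205,440])
# ring seat candidates reprojection
for yaw in(-.141,-.12):
  R=np.array([[np.cos(yaw),-np.sin(yaw)],[np.sin(yaw),np.cos(yaw)]])
  r=k+R@[0,.175]; print(yaw,r,proj(c,[*r,.075]),proj(s,[*r,.075]),proj(c,[*r,.055]))
a=cv2.resize(c["img"][222:272,370:420],(400,400),interpolation=cv2.INTER_CUBIC)
b=cv2.resize(s["img"][283:353,305:375],(400,400),interpolation=cv2.INTER_CUBIC)
cv2.imwrite("pics/r.png",np.hstack([a,b]))
```

```text
ptr [-0.03484195  0.00923048] 0.036043906960903246 0.2589751158712272
idx [-0.00669338  0.03595537] 0.03657307369307175 1.3867450025760664
[ 0.57704565 -0.25265016  0.033     ]
[ 0.5545562 -0.2840869  0.033    ]
[99 97 95] [72 73 67] [112 115 117] [110 114 114]
[105  10  99] [ 18  11 117] [ 30   9 114]
-0.141 [ 0.60829332 -0.11753671] [396.38335998 246.21228033] [341.26028131 297.55239699] [395.11406459 247.23590928]
-0.12 [ 0.60464964 -0.11705849] [396.22065226 248.04432055] [338.79953526 298.11664394] [394.95414114 249.03063421]
```

View pics/r.png

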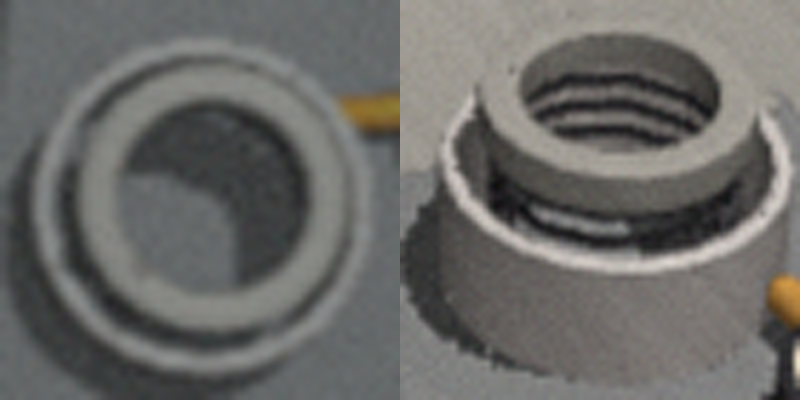

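The ring centre is at (396.3,246.6) in the top view, against a prediction of (396.4,246.2), so that agrees. The side view is about 4 px off, which fits the calibration error. Next I'll move over the knob and use the wrist camera.

Add to h.py:
```python
from scipy.spatial.transform import Rotation as Ro
def st(s): 
    w,x,y,z=s["eef_rot"]; R=Ro.from_quat([x,y,z,w]).as_matrix(); return np.array(s["position"]),R
def togo(s,P,yaw=None):
    p,R=st(s); d=R.T@(np.array(P)-p); y0=np.arctan2(R[1,0],R[0,0])
    x=yaw if yaw is not None else y0
    T=np.array([[np.cos(x),np.sin(x),0],[np.sin(x),-np.cos(x),0],[0,0,-1.]])
    rv=Ro.from_matrix(R.T@T).as_rotvec()
    print("shift",d.round(4),"rot",rv.round(4),"yaw0",round(y0,3))
```

Run:
```python
from cell import arm
from h import *
togo(arm.observe(),[.583,-.292,.2],-.26)
```

```text
shift [ 0.4323 -0.1363  0.0494] rot [-1.600e-03  5.000e-04  6.418e-01] yaw0 0.382
```

The rows are not in the units I measure in: turns go in shares of 4 rad. I convert before sending: 0.642 rad / 4 = 0.1605.

shift_gripper(steps="1,0.432,-0.136,0.049,0,0,0.1605;1,0.432,-0.136,0.049,0,0,0.1605;1,0.432,-0.136,0.049,0,0,0.1605;1,0.432,-0.136,0.049,0,0,0.1605;1,0.432,-0.136,0.049,0,0,0.1605;1,0.432,-0.136,0.049,0,0,0.1605;1,0.432,-0.136,0.049,0,0,0.1605;1,0.432,-0.136,0.049,0,0,0.1605;1,0.432,-0.136,0.049,0,0,0.1605;1,0.432,-0.136,0.049,0,0,0.1605")

```text
time_s: 1.35
position: [0.5814, -0.295, 0.2009]
eef_rot: [0.001, 0.991, -0.131, -0.001]
force: [-0.9, -1.2, -0.2]
width: 0.999
grip_force: 0.0
```

Run:
```python
from cell import arm
from h import *
import pickle
s=arm.observe();print(s["joints"],s["force"]);togo(s,[.583,-.292,.2],-.26)
c=arm.read_camera("wrist");cv2.imwrite("pics/w1.png",c["img"]);pickle.dump(c,open("w1.pkl","wb"))
print(proj(c,[.5837,-.2908,.064]),proj(c,[.6083,-.1175,.075]),-c["R"].T@c["t"])
```

```text
[ 0.49561636  0.5827647  -0.11028395  1.49416406  0.07102997  1.06925093
 -1.46446901] [-0.91503039 -1.23395639 -0.15909817]
shift [ 0.0007 -0.0033  0.0009] rot [ 0.0015  0.001  -0.0029] yaw0 -0.263
[310.36018282 231.62096951] [ 69.4157488  263.72132262] [ 0.65011211 -0.31431823  0.32369644]
```

View pics/w1.png

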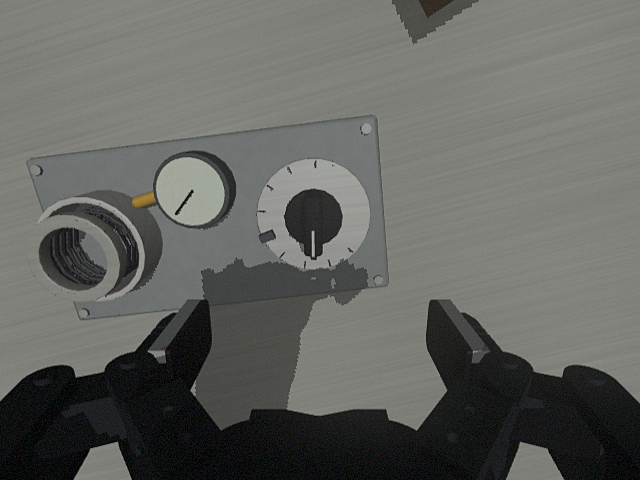

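The wrist view shows the disc around (313,213), the bar's white line from (313,232) to (313,257), the tab at (267,236), the pointer just under the bar, and the plate screws at (37,171), (366,128), (378,281) and (84,313).

Run:
```python
import pickle
from h import *
c=pickle.load(open("w1.pkl","rb"));im=c["img"]
m=(im.min(2)>135).astype(np.uint8)
q=blobs(c,m,(250,150,380,258))[0];e=cv2.fitEllipse(cv2.convexHull(q));print(e)
S=[ray(c,u,v,.021)[:2] for u,v in((37,171),(366,128),(378,281),(84,313))]
S=np.array(S);print(S,np.linalg.norm(np.diff(S[[0,1,2,3,0]],axis=0),axis=1))
C=S.mean(0);a=(S[0]+S[3]-S[1]-S[2])/2;yaw=np.arctan2(a[1],a[0])-np.pi/2;print("C",C,"yaw",yaw)
R=np.array([[np.cos(yaw),-np.sin(yaw)],[np.sin(yaw),np.cos(yaw)]])
k=C+R@[0,-.085];r=C+R@[0,.09];print("knob",k,"ring",r, proj(c,[*r,.075]),"gauge",proj(c,[*(C+R@[.035,.005]),.047]),"disc",proj(c,[*k,.026]),ray(c,*e[0],.026))
for n,u,v,z in(("bar0",313,232,.064),("bar1",313,257,.064),("idx",274,235,.033)):
    p=ray(c,u,v,z)[:2]-k;print(n,p,np.linalg.norm(p),"ang stand",np.arctan2(p[1],-p[0])+yaw)
b0,b1=[ray(c,313,v,.064) for v in(232,257)];p=b1-b0;print("bar ang stand",np.arctan2(p[1],-p[0])+yaw)
b=cv2.resize(im[150:280,250:380],(780,600)[:1]*0 or (600,600),interpolation=cv2.INTER_CUBIC);cv2.imwrite("pics/k1.png",b)
```

```text
((313.34515380859375, 213.28948974609375), (109.40621185302734, 112.49593353271484), 99.0418930053711)
[[ 0.67984596 -0.08478843]
 [ 0.64328391 -0.35190004]
 [ 0.51312305 -0.33313657]
 [ 0.55183588 -0.0664606 ]] [0.26960229 0.13150634 0.26947125 0.12931546]
C [ 0.5970222  -0.20907141] yaw -0.14009649219535625
knob [ 0.58515291 -0.29323862] ring [ 0.60958968 -0.11995318] [ 71.74942927 261.26505138] gauge [189.99927661 192.86308895] disc [313.62756997 217.354295  ] [ 0.58855038 -0.29391648  0.026     ]
bar0 [-0.00223282  0.00063993] 0.0023227133513469733 ang stand 0.13902121347522917
bar1 [-0.0209822   0.00573147] 0.021750918415404687 ang stand 0.12655691091862642
idx [-0.00441518  0.03498019] 0.03525773298003148 ang stand 1.3051444506967602
bar ang stand 0.1250668112432477
```

View pics/k1.png

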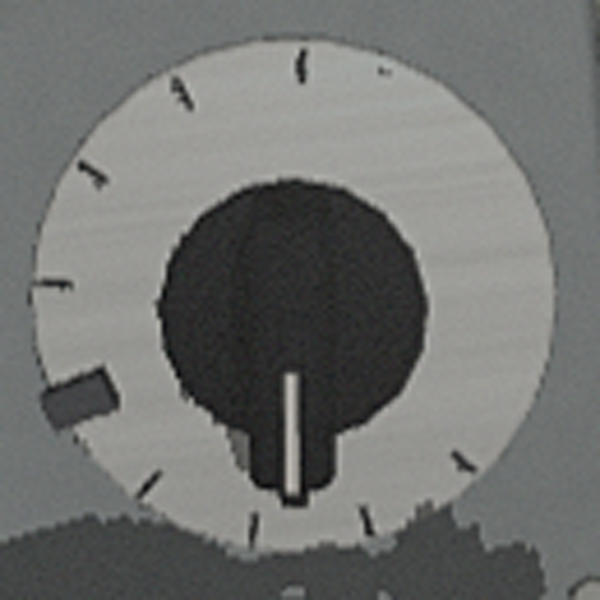

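The knob is at 0.125 rad, the stand yaw is -0.140, the knob sits at (0.585,-0.293) and the ring at (0.6095,-0.119). The pads are already aligned with the bar.

shift_gripper(steps="1,0.002,0,0.06,0,0,0;1,0.002,0,0.12,0,0,0;1,0.002,0,0.143,0,0,0;1,0.002,0,0.143,0,0,0")

```text
time_s: 1.9
position: [0.5826, -0.2947, 0.0564]
eef_rot: [-0.0, 0.991, -0.131, -0.002]
force: [-0.0, -0.4, 0.7]
width: 1.004
grip_force: 0.0
```

Run:
```python
from cell import arm
from h import *
s=arm.observe();print(s["position"],s["force"],s["joints"][6]);togo(s,[.585,-.293,.057],-.265)
```

```text
[ 0.58260224 -0.29466434  0.05635764] [-0.04642216 -0.41970693  0.69926371] -1.4873940604428924
shift [ 0.0019 -0.0022 -0.0007] rot [0.0001 0.0041 0.0022] yaw0 -0.263
```

shift_gripper(steps="1,0.002,-0.002,-0.001,0,0,0;0.0,0.002,-0.002,-0.001,0,0,0;0,0.002,-0.002,-0.001,0,0,0;0,0.002,-0.002,-0.001,0,0,0;0,0.002,-0.002,-0.001,0,0,0;0,0.002,-0.002,-0.001,0,0,0;0,0.002,-0.002,-0.001,0,0,0")

```text
time_s: 2.78
position: [0.5874, -0.2923, 0.0594]
eef_rot: [0.0, 0.992, -0.13, 0.0]
force: [-1.6, -0.9, 6.8]
width: 0.145
grip_force: 59.3
```

Run:
```python
from cell import arm
from h import *
s=arm.observe();print(s["force"],s["wrist_torque"]);togo(s,[.585,-.293,.057],-1.44)
```

```text
[-1.56062447 -0.87112998  6.7570667 ] [-0.0768402   0.40250482  0.02670128]
shift [-0.0021  0.0013  0.0024] rot [ 2.0000e-04 -5.0000e-04  1.1796e+00] yaw0 -0.26
```

Converted, 1.175 rad / 4 = 0.2938.

shift_gripper(steps="0,0,0,0,0,0,0.0425;0,0,0,0,0,0,0.085;0,0,0,0,0,0,0.1275;0,0,0,0,0,0,0.17;0,0,0,0,0,0,0.2125;0,0,0,0,0,0,0.255;0,0,0,0,0,0,0.2825;0,0,0,0,0,0,0.2938;0,0,0,0,0,0,0.2938;0,0,0,0,0,0,0.2938")

```text
time_s: 4.03
position: [0.5862, -0.2934, 0.0594]
eef_rot: [0.001, 0.753, -0.658, -0.0]
force: [-5.6, -2.2, 6.1]
width: 0.154
grip_force: 59.6
```

Run:
```python
from cell import arm
from h import *
import pickle
s=arm.observe();print(s["force"],s["wrist_torque"],s["joints"]);togo(s,[.585,-.293,.057],-1.44)
c=arm.read_camera("top");cv2.imwrite("pics/t2.png",c["img"])
```

```text
[-5.58845382 -2.20170766  6.10711466] [-0.4923861   0.93513421 -0.0287971 ] [ 0.29000646  0.75013847  0.23551608  1.63202153 -0.22378867  0.78653521
 -2.38412805]
shift [-0.0006  0.0012  0.0024] rot [ 0.0016 -0.0014  0.0034] yaw0 -1.437
```

shift_gripper(steps="1,0,0,0,0,0,0;1,0,0,0,0,0,0;1,0,0,0,0,0,0;1,0,0,0,0,0,0;1,0,0,-0.06,0,0,0;1,0,0,-0.12,0,0,0;1,0,0,-0.15,0,0,0;1,0,0,-0.15,0,0,0")

```text
time_s: 5.08
position: [0.5887, -0.2927, 0.2121]
eef_rot: [-0.001, 0.753, -0.658, 0.003]
force: [0.1, 0.2, -1.5]
width: 0.999
grip_force: 0.0
```

Run:
```python
from cell import arm
from h import *
import pickle
c=arm.read_camera("wrist");pickle.dump(c,open("w2.pkl","wb"))
im=c["img"]
a=cv2.resize(im,(640,480))
p=proj(c,[.585,-.293,.04]).astype(int);x0,y0=p-65;print(p,x0,y0)
print(a.shape);cv2.imwrite("pics/k2.png",cv2.resize(im[max(y0,0):y0+130,max(x0,0):x0+130],(600,600),interpolation=cv2.INTER_CUBIC))
```

```text
[323 223] 258 158
(480, 640, 3)
```

View pics/k2.png

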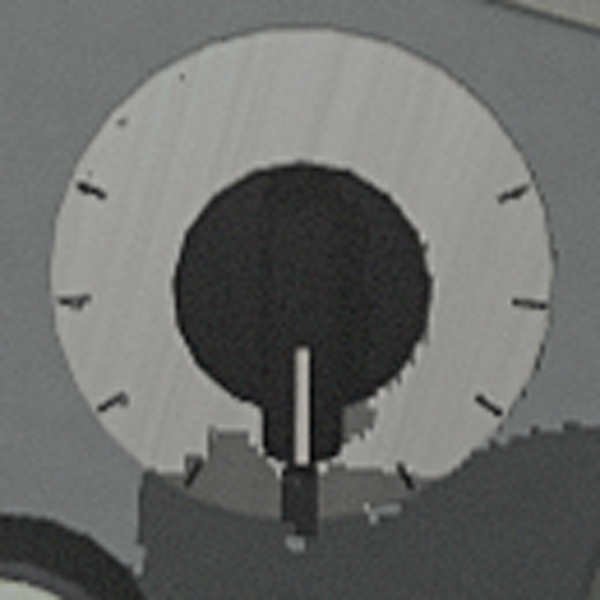

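The pointer line (x≈302) lines up with the tab (x≈299), so the knob is at the index to within about 0.015 rad. Next is the accumulator.

Run:
```python
from cell import arm
from h import *
togo(arm.observe(),[.556,.121,.24],-.44)
```

```text
shift [-0.4135 -0.0244 -0.0304] rot [-0.0013 -0.0018 -0.9951] yaw0 -1.435
```

Converted, -0.995 rad / 4 = -0.2488.

shift_gripper(steps="1,-0.413,-0.024,-0.03,0,0,-0.2488;1,-0.413,-0.024,-0.03,0,0,-0.2488;1,-0.413,-0.024,-0.03,0,0,-0.2488;1,-0.413,-0.024,-0.03,0,0,-0.2488;1,-0.413,-0.024,-0.03,0,0,-0.2488;1,-0.413,-0.024,-0.03,0,0,-0.2488;1,-0.413,-0.024,-0.03,0,0,-0.2488;1,-0.413,-0.024,-0.03,0,0,-0.2488;1,-0.413,-0.024,-0.03,0,0,-0.2488;1,-0.413,-0.024,-0.03,0,0,-0.2488")

```text
time_s: 6.38
position: [0.5554, 0.1187, 0.2383]
eef_rot: [0.001, 0.976, -0.22, -0.0]
force: [1.1, -0.7, -0.2]
width: 1.004
grip_force: 0.0
```

Run:
```python
from cell import arm
from h import *
import pickle
c=arm.read_camera("wrist");im=c["img"];pickle.dump(c,open("w3.pkl","wb"))
cv2.imwrite("pics/w3.png",im);s=arm.observe();print(s["joints"])
h=cv2.cvtColor(im,cv2.COLOR_BGR2HSV);m=((h[...,1]>110)&(h[...,0]<30)).astype(np.uint8)
u,v=proj(c,[.556,.121,.113]).astype(int);print(u,v)
for q in blobs(c,m,(max(u-60,0),max(v-60,0),u+60,v+60),20):
    e=cv2.fitEllipse(q);print(e,ray(c,*e[0],.111))
togo(s,[.556,.121,.095])
```

```text
[-0.24567799  0.42340772 -0.0125522   1.67329121  0.00662017  1.04594456
 -2.27397951]
313 238
((312.5465087890625, 233.64395141601562), (20.231307983398438, 21.01639747619629), 172.23260498046875) [0.55887604 0.12034747 0.111     ]
shift [-0.0004 -0.0024  0.1435] rot [0.0011 0.0004 0.    ] yaw0 -0.443
```

View pics/w3.png

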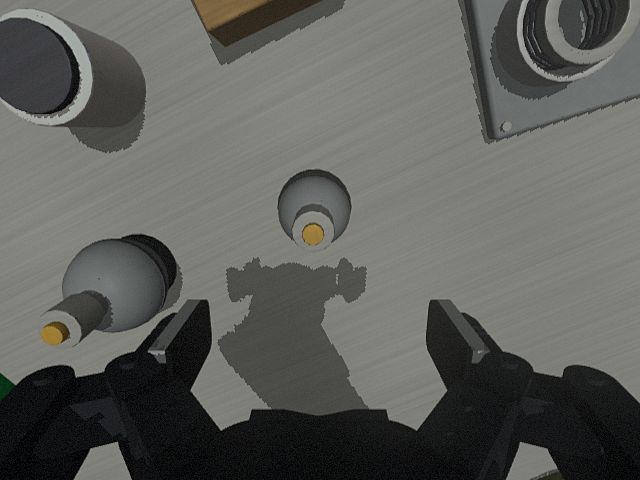

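The plug is at (312.5,233.6), which puts the accumulator at about (0.558,0.1205). The area around it is clear, so I'm descending.

shift_gripper(steps="1,0.002,-0.001,0.05,0,0,0;1,0.002,-0.001,0.1,0,0,0;1,0.002,-0.001,0.143,0,0,0;1,0.002,-0.001,0.143,0,0,0")

```text
time_s: 6.92
position: [0.5557, 0.119, 0.0933]
eef_rot: [0.002, 0.976, -0.219, -0.003]
force: [0.3, -0.1, 0.8]
width: 1.003
grip_force: 0.0
```

Run:
```python
from cell import arm
from h import *
s=arm.observe();print(s["force"]);togo(s,[.558,.1205,.095],-.443)
```

```text
[ 0.31233643 -0.12775328  0.76269859]
shift [ 0.0015 -0.0023 -0.0017] rot [0.0044 0.005  0.0013] yaw0 -0.442
```

shift_gripper(steps="1,0.0015,-0.002,-0.002,0,0,0;0,0.0015,-0.002,-0.002,0,0,0;0,0.0015,-0.002,-0.002,0,0,0;0,0.0015,-0.002,-0.002,0,0,0;0,0.0015,-0.002,-0.002,0,0,0;0,0.0015,-0.002,-0.002,0,0,0;0,0.0015,-0.002,-0.002,0,0,0")

```text
time_s: 7.8
position: [0.5602, 0.1216, 0.0987]
eef_rot: [-0.0, 0.976, -0.218, 0.001]
force: [-0.5, -1.2, 5.9]
width: 0.355
grip_force: 59.0
```

Run:
```python
from cell import arm
from h import *
s=arm.observe();print(s["force"],s["wrist_torque"])
```

```text
[-0.52837522 -1.21482635  5.94866298] [-0.2435947   0.27838003 -0.00198255]
```

shift_gripper(steps="0,0,0,-0.04,0,0,0;0,0,0,-0.09,0,0,0;0,0,0,-0.13,0,0,0;0,0,0,-0.14,0,0,0;0,0,0,-0.14,0,0,0")

```text
time_s: 8.43
position: [0.5594, 0.1217, 0.2371]
eef_rot: [0.0, 0.976, -0.218, -0.0]
force: [-0.3, -0.2, -4.8]
width: 0.352
grip_force: 61.3
```

Run:
```python
from cell import arm
from h import *
s=arm.observe();print(s["force"],s["wrist_torque"]);togo(s,[.6095,-.119,.235],-.443)
```

```text
[-0.25280983 -0.18664664 -4.76220316] [0.00503955 0.05704548 0.03166846]
shift [0.1479 0.1964 0.0021] rot [0.0006 0.0008 0.0029] yaw0 -0.44
```

shift_gripper(steps="0,0.024,0.032,0,0,0,0;0,0.054,0.072,0,0,0,0;0,0.084,0.112,0,0,0,0;0,0.114,0.152,0,0,0,0;0,0.138,0.184,0,0,0,0;0,0.147,0.196,0,0,0,0;0,0.147,0.196,0,0,0,0;0,0.147,0.196,0,0,0,0")

```text
time_s: 9.43
position: [0.609, -0.1158, 0.237]
eef_rot: [-0.001, 0.976, -0.217, -0.001]
force: [-0.5, 0.3, -4.8]
width: 0.35
grip_force: 61.1
```

Run:
```python
from cell import arm
from h import *
import pickle
s=arm.observe();print(s["force"]);togo(s,[.6095,-.119,.235],-.443)
d={n:arm.read_camera(n) for n in("side","top")};pickle.dump(d,open("c4.pkl","wb"))
p=s["position"]
a=d["side"]["img"][150:370,250:450];b=d["top"]["img"][180:290,350:460]
cv2.imwrite("pics/p4.png",np.hstack([cv2.resize(a,(400,440)),cv2.resize(b,(400,440)[:1]+(440,))]))
c=d["side"]
print("ball centre expected",proj(c,[p[0],p[1],p[2]-.0957+.032]))
```

```text
[-0.48145624  0.34263463 -4.75890164]
shift [0.0018 0.0027 0.002 ] rot [-0.001   0.0023  0.0052] yaw0 -0.438
ball centre expected [344.19261168 233.58678014]
```

View pics/p4.png

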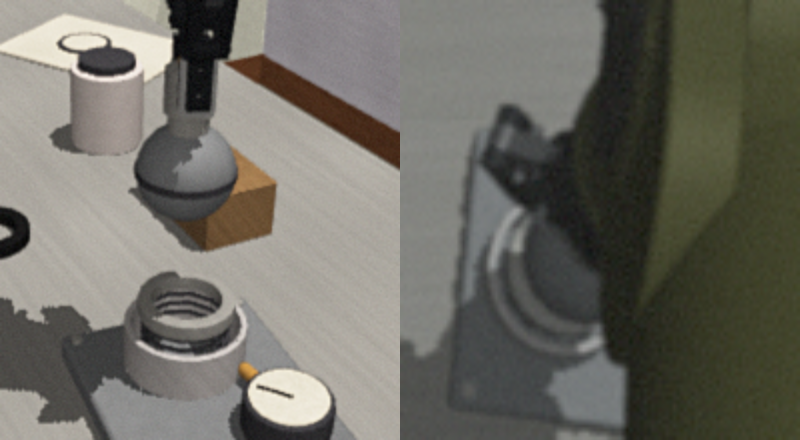

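In the side view the ball centre is at about (343,235), against an expected (344.2,233.6), so it hangs straight. The ring is clear below it, so I can work out the relative offset.

Run:
```python
import pickle
from h import *
d=pickle.load(open("c4.pkl","rb"));c=d["side"];g=cv2.cvtColor(c["img"],cv2.COLOR_BGR2GRAY)
# ball circle
q=cv2.HoughCircles(cv2.GaussianBlur(g[195:275,300:390],(3,3),0),cv2.HOUGH_GRADIENT,1,50,param1=80,param2=12,minRadius=20,maxRadius=32);print(q+np.array([300,195,0]))
for u,v in((343,301.4),(344.2,300)): print(ray(c,u,v,.075))
print(ray(c,343,235,.1733))
```

```text
[[[343.5        234.5         25.70000076]]]
[ 0.60576515 -0.12607452  0.075     ]
[ 0.6088726  -0.12416111  0.075     ]
[ 0.6057321 -0.1182335  0.1733   ]
```

Run:
```python
import pickle
from h import *
d=pickle.load(open("c4.pkl","rb"));d0=pickle.load(open("c0.pkl","rb"));w=pickle.load(open("w1.pkl","rb"))
out=[]
for n,c,(x0,y0,x1,y1) in(("side0",d0["side"],(305,280,380,355)),("w1",w,(25,195,155,305)),("top0",d0["top"],(372,224,422,272))):
    k=cv2.resize(c["img"][y0:y1,x0:x1],(266,400),interpolation=cv2.INTER_CUBIC)
    # expected ring-top circles for two hypotheses, outer radius
    for (rx,ry),col in(((.6095,-.119),(0,0,255)),((.607,-.124),(0,255,0))):
        for r in(.034,.024):
            P=np.array([(proj(c,[rx+r*np.cos(t),ry+r*np.sin(t),.075])-[x0,y0])*[266/(x1-x0),400/(y1-y0)] for t in np.linspace(0,6.28,60)])
            cv2.polylines(k,[P.astype(int)],True,col,1)
    out.append(k)
cv2.imwrite("pics/ov.png",np.hstack(out))
```

```text
(no output)
```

View pics/ov.png

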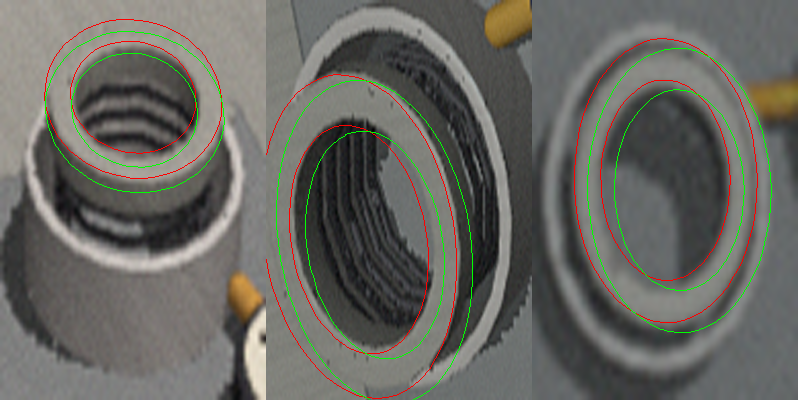

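The overlay shows the red circles, at (0.6095,-0.119), fitting the ring in the wrist and top views, with the side view about 1 px low. I'll use (0.609,-0.120) and descend.

shift_gripper(steps="0,0.0017,0.0036,0.01,0,0,0;0,0.0017,0.0036,0.04,0,0,0;0,0.0017,0.0036,0.06,0,0,0;0,0.0017,0.0036,0.068,0,0,0;0,0.0017,0.0036,0.068,0,0,0")

```text
time_s: 10.15
position: [0.6092, -0.122, 0.1696]
eef_rot: [-0.0, 0.976, -0.218, -0.0]
force: [0.3, -0.7, -3.7]
width: 0.349
grip_force: 61.1
```

Run:
```python
from cell import arm
s=arm.observe();print(s["force"],s["wrist_torque"])
```

```text
[ 0.34186249 -0.66629539 -3.70563607] [-0.00106934  0.05790357 -0.03229911]
```

shift_gripper(steps="0,-0.0008,-0.0016,0.003,0,0,0;0,-0.0008,-0.0016,0.006,0,0,0;0,-0.0008,-0.0016,0.009,0,0,0;0,-0.0008,-0.0016,0.012,0,0,0;0,-0.0008,-0.0016,0.012,0,0,0")

```text
time_s: 10.78
position: [0.6102, -0.1201, 0.1586]
eef_rot: [-0.0, 0.976, -0.218, 0.001]
force: [2.3, 1.2, 2.9]
width: 0.352
grip_force: 61.8
```

Run:
```python
from cell import arm
s=arm.observe();print(s["force"],s["wrist_torque"])
```

```text
[2.26360751 1.20668417 2.92633214] [ 0.44418931 -0.47119801  0.02243121]
```

shift_gripper(steps="0,0.0014,-0.0016,0.002,0,0,0;0,0.0014,-0.0016,0.005,0,0,0;0,0.0014,-0.0016,0.008,0,0,0;0,0.0014,-0.0016,0.008,0,0,0")

```text
time_s: 11.28
position: [0.6118, -0.1193, 0.1501]
eef_rot: [-0.0, 0.976, -0.218, 0.001]
force: [3.8, 2.1, 5.5]
width: 0.353
grip_force: 62.0
```

Run:
```python
from cell import arm
s=arm.observe();print(s["force"],s["wrist_torque"])
```

```text
[3.78239395 2.08623971 5.4973996 ] [ 0.73639155 -0.77549869  0.06495378]
```

shift_gripper(steps="0,0.001,-0.0011,0,0,0,0;0,0.0021,-0.0022,0,0,0,0;0,0.0021,-0.0022,0,0,0,0;0,0.0021,-0.0022,0,0,0,0")

```text
time_s: 11.78
position: [0.6131, -0.1191, 0.1497]
eef_rot: [0.0, 0.976, -0.219, -0.001]
force: [-2.7, -1.4, 5.3]
width: 0.353
grip_force: 62.0
```

Run:
```python
from cell import arm
s=arm.observe();print(s["force"],s["wrist_torque"])
```

```text
[-2.72996108 -1.36317243  5.264733  ] [-0.26726785  0.65185652 -0.00568098]
```

The lateral force has flipped sign, so the ball is seated. I'll recentre and press to the stop.

shift_gripper(steps="0,-0.0008,0.0009,0.002,0,0,0;0,-0.0008,0.0009,0.005,0,0,0;0,-0.0008,0.0009,0.008,0,0,0;0,-0.0008,0.0009,0.01,0,0,0;0,-0.0008,0.0009,0.01,0,0,0")

```text
time_s: 12.4
position: [0.6129, -0.1192, 0.1403]
eef_rot: [0.0, 0.976, -0.218, 0.0]
force: [-1.8, -0.3, 7.9]
width: 0.358
grip_force: 62.1
```

Run:
```python
from cell import arm
s=arm.observe();print(s["force"],s["wrist_torque"])
```

```text
[-1.77738795 -0.28177486  7.87900267] [-0.10314726  0.49715194  0.01797608]
```

shift_gripper(steps="0,-0.0005,0,0.001,0,0,0;0,-0.0005,0,0.003,0,0,0;0,-0.0005,0,0.004,0,0,0;0,-0.0005,0,0.004,0,0,0;0,-0.0005,0,0.004,0,0,0")

```text
time_s: 13.02
position: [0.6135, -0.1194, 0.1393]
eef_rot: [0.0, 0.976, -0.219, 0.002]
force: [-6.1, 0.1, 26.4]
width: 0.352
grip_force: 64.5
```

Run:
```python
from cell import arm
s=arm.observe();print(s["force"],s["wrist_torque"])
```

```text
[-6.1127949   0.09295035 26.40665916] [ 0.0198519   1.55555427 -0.02229661]
```

shift_gripper(steps="0,-0.001,0.0004,-0.001,0,0,0;0,-0.001,0.0004,-0.001,0,0,0;0,-0.001,0.0004,-0.001,0,0,0;0,-0.001,0.0004,-0.001,0,0,0")

```text
time_s: 13.52
position: [0.6129, -0.1192, 0.1395]
eef_rot: [-0.0, 0.976, -0.218, 0.002]
force: [-2.4, 0.7, 19.1]
width: 0.353
grip_force: 63.2
```

```bash
python3 -c "
from cell import arm
print(arm.job_done())"
```

```text
the job is handed in; nothing more can be done
None
```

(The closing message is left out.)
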